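# Pack the finishing caddy

### The job

Pack the finishing caddy on the woodshop bench: stand the yellow-capped glue bottle in the blue tray, lay the sanding block flat, paper side down and lengthwise, in the red tray, and stand the brass-lidded wax tin in the green tray, each in the middle of its tray. Keep the glue bottle upright on the way. The black-capped bottle, the plain wooden offcut and the grey-lidded tin do not belong: leave them where they are.

Things in the scene. Friction and masses are not known exactly. Their poses are not given: they have to be found in the camera images.
- glue_mid (a point): The glue bottle: white plastic, YELLOW cap and yellow band; round, body 48 mm in diameter and straight-sided up to 52 mm, 78 mm tall with its cap, 0.08 to 0.17 kg; its point is on the bottle's axis, half-way up (39 mm above its underside); z is up the bottle. Stands upright on the bench at the start
- sander_mid (a point): The sanding block: cork with dark red-brown abrasive paper wrapped round its underside and long sides and folded over both long top edges; 80 mm long (its x axis) by 50 mm wide (its y axis) by 44 mm tall, 0.08 to 0.17 kg; its point is at its centre (22 mm above its underside); z up
- wax_mid (a point): The wax tin: dark steel with a BRASS (golden) lid; 56 mm in diameter, 44 mm tall, 0.09 to 0.18 kg; its point is on the axis, half-way up (22 mm above its underside); z up
- oil_mid (a point): Look-alike to leave alone: the oil bottle, the same white bottle with a BLACK cap and band; round, body 48 mm in diameter and straight-sided up to 52 mm, 78 mm tall with its cap, 0.08 to 0.17 kg; its point is on the bottle's axis, half-way up (39 mm above its underside); z is up the bottle. Stands upright on the bench at the start
- offcut_mid (a point): Look-alike to leave alone: a plain wooden offcut with no abrasive paper; 80 mm long (its x axis) by 50 mm wide (its y axis) by 44 mm tall, 0.08 to 0.17 kg; its point is at its centre (22 mm above its underside); z up
- screws_mid (a point): Look-alike to leave alone: a tin with a GREY lid; 56 mm in diameter, 44 mm tall, 0.09 to 0.18 kg; its point is on the axis, half-way up (22 mm above its underside); z up
- tray_red: Red tray, one of three fixed side by side (92 mm pitch, order varies) in a wooden caddy with 22 mm end boards. Outside 110 mm (its x, across the caddy) by 90 mm (its y, along it), inside 104 x 84; walls 3 mm thick, 10 mm high above the floor. Origin: centre of its underside, 6 mm above the bench; the floor is 3 mm above the origin
- tray_blue: Blue tray, one of three fixed side by side (92 mm pitch, order varies) in a wooden caddy with 22 mm end boards. Outside 110 mm (its x, across the caddy) by 90 mm (its y, along it), inside 104 x 84; walls 3 mm thick, 10 mm high above the floor. Origin: centre of its underside, 6 mm above the bench; the floor is 3 mm above the origin
- tray_green: Green tray, one of three fixed side by side (92 mm pitch, order varies) in a wooden caddy with 22 mm end boards. Outside 110 mm (its x, across the caddy) by 90 mm (its y, along it), inside 104 x 84; walls 3 mm thick, 10 mm high above the floor. Origin: centre of its underside, 6 mm above the bench; the floor is 3 mm above the origin
Things that resemble listed ones, but are neither listed nor needed, are in the scene too. What is shaped like the part that bears glue_mid but orange or turquoise is not meant.

How it is judged:
By the outcome, as a careful person would: the job done as asked, in the order asked, and still so for the second after the job is handed in, with the robot touching nothing.
It also fails if it takes over 93 s, if anything falls off the work surface, if the arm or the gripper's body presses on something with over 40 N, if the wrist force passes 120 N, or if a joint passes its speed limit or range.

### The arm

A 6-joint arm with a two-finger parallel gripper is mounted at the origin on the work surface. World frame = base frame: x ahead of the robot, y to its left, z up, the work surface at z = 0. Lengths are in m, angles in rad, forces in N, time in s.
With the tool pointing down it reaches from about 0.225 to 0.875 m from the base axis. Payload 3.4 kg.
Tool frame: the origin (TCP) lies midway between the tips of the shut fingers; the grasp point (between the pads) lies 19 mm behind it; x points along the fingers, z is the direction in which the jaws open and shut, and the axes are right-handed (so a half turn about x gives the same grasp; the last joint's range is limited). The gripper opens to 85 mm and grips with 20 to 120 N. Pads are 22 mm wide; open, the fingers measure 114 mm over their backs; the gripper's body (76 mm by 85 mm) begins 54 mm behind the grasp point. The pads swing forward as they close: fully open they stand 13 mm farther back than shut.
Start: joints at [1.067, 0.276, 1.505, -0, 1.361, -0.121], TCP at [0.215, 0.533, 0.231] pointing down, gripper open.
Joint ranges: [-2.89, 2.89], [-0.75, 2.08], [0.22, 2.7], [-1.18, 4.32], [0.11, 2.71], [-2.7, 2.7]. Speed limits (rad/s): [2.57, 2.57, 3.14, 3.14, 3.14, 3.14].

### API

Orientations are given as a unit quaternion [w, x, y, z].
In Python, from rig import manip, eyes gives the robot as it stands. The module is installed in compiled form; this text tells all that it offers.
- The arm moves only by the shell command python3 -m crank 'ROWS' [FORCE]. ROWS is JSON, a list of rows, each a list of 7 numbers: the shift along the tool's x, y, z in cm, then the turn, a rotation vector about the tool's x, y, z in degrees, then the finger opening in cm, from 0 to 8.54. A call has 1 to 5 rows; each row is the pose to reach, as a shift and turn from the pose commanded when the call began, along the tool's axes at that moment; what a row does not reach only later rows make up. A row lasts 1/8 s, in which the tool goes at most 62.5 mm and 10.7 degrees, less where a joint would pass 70% of its speed; a pose out of reach is approached as far as the arm can. A call with a gripper value outside its range is refused whole. The fingers move at their own pace and stop on an object; FORCE is the grip in N (left out, the last holds). Time passes only in rows, so rows that repeat a pose let the fingers close. It gives the time, the measured TCP pose, the force and the opening at its end, in the units of the state.
- manip.get_state(): the state, without advancing time (a new reading comes with each control period).
- eyes.get_image(name): name is "scene" or "side" or "wrist"; returns a dict with "color" (420x560x3 uint8, blue, green, red), "z_map" (420x560 float32, m along the optical axis (not along the pixel's ray), 0 where there is no reading), "vertical_fov" (degrees; the focal length in pixels is half the picture's height over the tangent of half this angle, whatever the lens; pixels are square), "cx", "cy" (the principal point, pixels), "eye" and "attitude" of the camera in the world. Camera axes: x right, y up, looking along -z (the intrinsics and any distortion apply to the point x, -y, -z); pixel columns grow to the right and rows downward; lengths in m; the calibration is good to about 2 mm. A picture is of the moment at which its call begins.
- manip.sign_off(): hands the job in, once; it reports no verdict.
The state is a dict: "clock": time; "qpos": joint angles; "qd": joint speeds; "effort": joint torques, N m; "position": TCP position; "ee_rot": TCP orientation; "contact_force": force on the tool from outside, world axes, zero at the start; "moment": the same for the moment, N m; "width": finger opening in m.
Only numpy, scipy, OpenCV 4.12 (cv2) and the standard library are available. Lean on these libraries where they do the work, as an engineer would, in place of code of your own. Each camera call takes 0.05 s, during which the arm holds its last target.

## Working session

There is one attempt and no reset: what is moved stays moved. The work goes in short steps, Python scripts to look and compute and a shell command to move; the robot and the scene stay as the last step left them, time stands still between calls to the robot, and variables do not carry over. Pictures are saved under pics/ and viewed, and the job is handed in when it is done.

```bash
mkdir -p pics; python3 - <<'E'
from rig import manip, eyes
import cv2
s=manip.get_state();print(s)
for n in ["scene","side","wrist"]:
    d=eyes.get_image(n);cv2.imwrite(f"pics/{n}0.png",d["color"])
    print(n,{k:v for k,v in d.items() if k not in("color","z_map")}, d["z_map"].min(),d["z_map"].max())
E
```

```text
{'clock': 0.0, 'qpos': array([ 1.06700577e+00,  2.76579027e-01,  1.50615809e+00, -3.27930924e-05,
        1.36072526e+00, -1.20992900e-01]), 'qd': array([1.54255456e-03, 1.25007541e-03, 1.53141924e-04, 1.22137980e-03,
       4.74004447e-04, 7.84730955e-05]), 'effort': array([ 5.36019706e-04, -4.16772366e+01, -2.45806700e+01, -4.01879106e-04,
        1.11515424e-02, -2.55236046e-05]), 'position': array([0.21451533, 0.53289026, 0.2304389 ]), 'ee_rot': array([ 0.58540081, -0.39606645,  0.58656742,  0.39544396]), 'contact_force': array([ 0.55410729,  0.87757841, -0.37905346]), 'moment': array([-0.04168308, -0.02744507,  0.0096691 ]), 'width': 0.08549285493050869}
scene {'vertical_fov': 45.614813934126744, 'cx': 280.10153653435884, 'cy': 209.05623346353138, 'eye': array([0.99176768, 0.65205905, 0.91494617]), 'attitude': array([0.2772551 , 0.11382708, 0.34873628, 0.88800677])} 0.0 3.8093824
side {'vertical_fov': 50.179050152416835, 'cx': 277.7890225479402, 'cy': 212.02277929863277, 'eye': array([ 0.37940477, -0.81026587,  0.83447982]), 'attitude': array([ 0.91643715,  0.39092749, -0.03027545, -0.08001276])} 0.0 3.3595467
wrist {'vertical_fov': 64.79546130405757, 'cx': 280.0404816890117, 'cy': 208.6401353822941, 'eye': array([0.15042873, 0.55857078, 0.37274596]), 'attitude': array([ 0.82114638, -0.11261588, -0.0753289 ,  0.55440223])} 0.0 1.2776932
```

View pics/scene0.png

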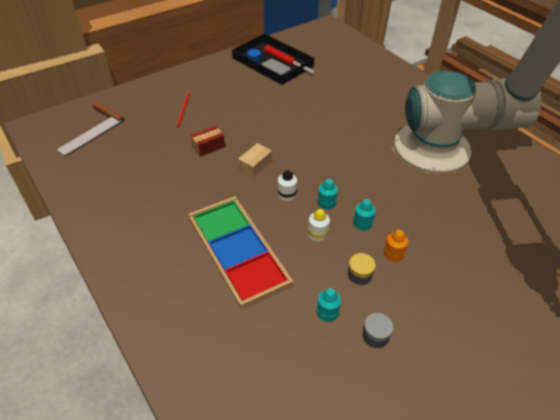

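View pics/side0.png

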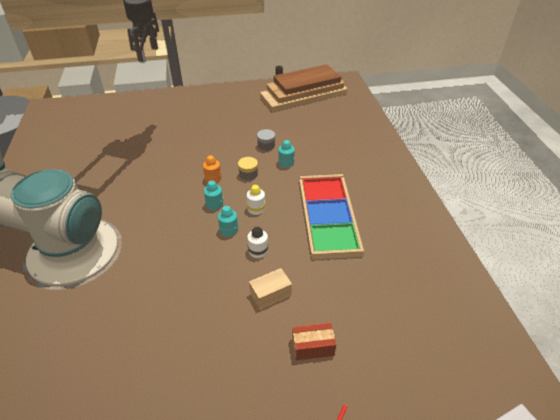

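View pics/wrist0.png

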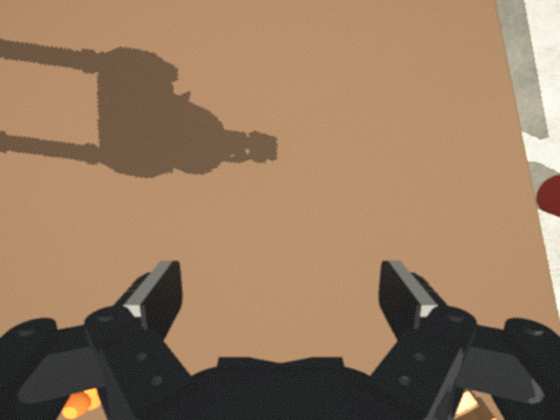

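The scene view shows these candidates:
- **Bottles:** yellow cap (319,224), black cap (287,185), turquoise (328,193), (365,214) and (329,304), and orange (397,245). The glue bottle is the yellow-capped white one.
- **Blocks:** red-wrapped (208,141) and plain (256,158). The sander is the red-wrapped one.
- **Tins:** golden lid (362,268) and grey lid (378,330). The wax tin is the golden one.

Next I'll measure positions and take an enlarged crop to confirm.

```bash
cat > h.py <<'E'
import numpy as np, cv2
from scipy.spatial.transform import Rotation as R
from rig import manip, eyes
def rot(q): return R.from_quat([q[1],q[2],q[3],q[0]])
def cloud(d):
    f=210/np.tan(np.radians(d["vertical_fov"]/2)); v,u=np.mgrid[0:420,0:560]
    z=d["z_map"]; p=np.stack([(u-d["cx"])/f*z,-(v-d["cy"])/f*z,-z],-1)
    P=rot(d["attitude"]).apply(p.reshape(-1,3)).reshape(420,560,3)+d["eye"]; P[z<=0]=np.nan
    return P
def ray(d,u,v,h):
    f=210/np.tan(np.radians(d["vertical_fov"]/2))
    r=rot(d["attitude"]).apply([(u-d["cx"])/f,-(v-d["cy"])/f,-1.]); t=(h-d["eye"][2])/r[2]
    return d["eye"]+t*r
def show(d,name,box=None,k=1):
    c=d["color"]
    if box: c=c[box[1]:box[3],box[0]:box[2]]
    cv2.imwrite("pics/"+name,cv2.resize(c,None,fx=k,fy=k,interpolation=cv2.INTER_CUBIC))
E
python3 - <<'E'
from h import *
np.set_printoptions(precision=4,suppress=True)
boxes={"scene":{"glue":(304,205,334,242),"oil":(274,168,302,202),"sander":(188,124,228,156),"offcut":(236,143,275,174),"wax":(345,252,380,284),"screws":(362,313,394,348)},
"side":{"glue":(243,183,270,216),"oil":(244,226,271,258),"sander":(288,322,340,360),"offcut":(246,270,296,308),"wax":(235,156,262,182),"screws":(254,129,280,150)}}
for n in boxes:
    d=eyes.get_image(n);P=cloud(d)
    hsv=cv2.cvtColor(d["color"],cv2.COLOR_BGR2HSV)
    if n=="scene": show(d,"crop_scene.png",(170,110,410,350),2.5)
    for o,b in boxes[n].items():
        p=P[b[1]:b[3],b[0]:b[2]].reshape(-1,3);p=p[np.isfinite(p[:,2])&(p[:,2]>0.012)]
        zt=np.percentile(p[:,2],97)
        H={"glue":.078,"oil":.078}.get(o,.044)
        t=p[p[:,2]>H-.006]
        r=cv2.minAreaRect((t[:,:2]*1000).astype(np.float32))
        print(n,o,len(t),"ztop",zt,"med",np.median(t,0),"rect",np.round(r[0],1),np.round(r[1],1),round(r[2],1))
    # trays
    for c,lo,hi in[("red",(0,180,90),(6,255,255)),("green",(50,150,60),(75,255,255)),("blue",(105,150,60),(125,255,255))]:
        m=cv2.inRange(hsv,lo,hi); 
        reg=np.zeros_like(m)
        if n=="scene": reg[195:302,188:292]=1
        else: reg[172:258,298:362]=1
        m=m*reg; p=P[m>0]; p=p[np.isfinite(p[:,2])]; 
        r=cv2.minAreaRect((p[:,:2]*1000).astype(np.float32))
        print(n,c,len(p),"z",np.percentile(p[:,2],[5,50,95]),"rect",np.round(r[0],1),np.round(r[1],1),round(r[2],1))
E
```

```text
scene glue 52 ztop 0.07617151704126224 med [0.4695 0.0747 0.0754] rect [469.1  74.3] [20.6 19.3] 38.6
scene oil 50 ztop 0.07698794685306404 med [ 0.4532 -0.0747  0.075 ] rect [453.3 -75.8] [19.  21.8] 67.4
scene sander 362 ztop 0.045170286216889434 med [ 0.527  -0.3556  0.0422] rect [ 525.1 -355.9] [59.4 83.3] 88.9
scene offcut 404 ztop 0.04543443011487973 med [ 0.4637 -0.2097  0.0425] rect [ 461.8 -211.5] [84.9 53.1] 19.7
scene wax 438 ztop 0.045375580646465054 med [0.4661 0.2232 0.0424] rect [465.1 223.1] [57.6 54.4] 63.1
scene screws 575 ztop 0.04544265585600571 med [0.5396 0.356  0.0425] rect [538.3 355.1] [55.8 54.5] 25.4
scene red 1610 z [0.0049 0.0081 0.0173] rect [662.3 101.2] [ 89.6 110.1] 84.2
scene green 1143 z [0.0048 0.0079 0.0155] rect [642.9 -84.1] [ 86.5 108.5] 84.9
scene blue 1339 z [0.005  0.008  0.0158] rect [652.8   6.2] [ 85.2 107.7] 84.5
side glue 43 ztop 0.07761418312583047 med [0.4648 0.0666 0.0763] rect [465.2  69.7] [21.1 17.3] 3.7
side oil 53 ztop 0.07803187380359923 med [ 0.4491 -0.0841  0.077 ] rect [448.2 -83.1] [19.1 20.3] 64.5
side sander 981 ztop 0.04
[... 463 characters left out ...]
 107.7] 84.0Traceback (most recent call last):
  File "<stdin>", line 24, in <module>
    return _quantile_unchecked(
        a, q, axis, out, overwrite_input, method, keepdims, weights)
    return _ureduce(a,
                    func=_quantile_ureduce_func,
    ...<5 lines>...
                    overwrite_input=overwrite_input,
                    method=method)
    r = func(a, **kwargs)
    result = _quantile(arr,
                       quantiles=q,
    ...<2 lines>...
                       out=out,
                       weights=wgt)
    slices_having_nans = np.isnan(arr[-1, ...])
                                  ~~~^^^^^^^^^
IndexError: index -1 is out of bounds for axis 0 with size 0
```

View pics/crop_scene.png

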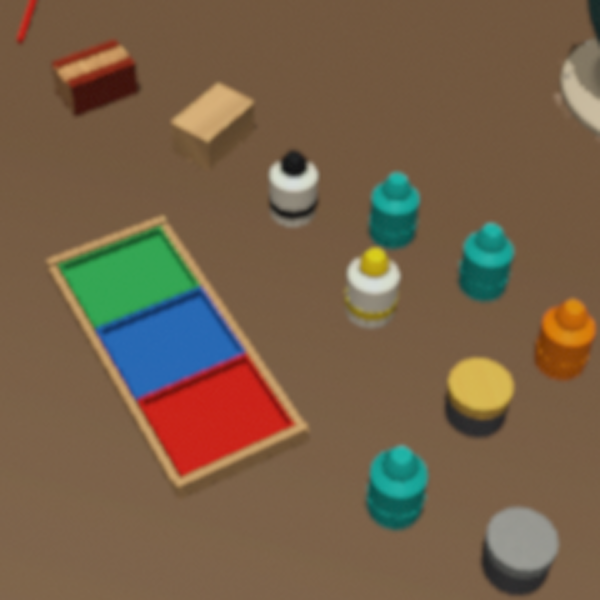

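The crop confirms it: the yellow-cap bottle is at (373,285) in the crop, the cork block with red paper folds at (95,75), and the golden-lid tin at (480,395). The tray order along y is green, blue, red. Next I need the neighbours' clearances, the trays in the side view, and the tool axes.

```bash
python3 - <<'E'
from h import *
np.set_printoptions(precision=4,suppress=True)
s=manip.get_state(); print(rot(s["ee_rot"]).as_matrix())
for n in ["scene","side"]:
    d=eyes.get_image(n);P=cloud(d); hsv=cv2.cvtColor(d["color"],cv2.COLOR_BGR2HSV)
    roi=(P[...,0]>.25)&(P[...,0]<.8)&(abs(P[...,1])<.45)&(P[...,2]<.1)
    for c,lo,hi in[("red",(0,180,60),(6,255,255)),("red2",(172,150,60),(179,255,255)),("green",(50,130,40),(78,255,255)),("turq",(79,130,40),(98,255,255)),("blue",(100,130,40),(125,255,255)),("orange",(8,200,120),(19,255,255)),("yellow",(20,120,100),(33,255,255))]:
        m=(cv2.inRange(hsv,lo,hi)>0)&roi
        k,l,st,ce=cv2.connectedComponentsWithStats(m.astype(np.uint8))
        for i in range(1,k):
            if st[i,4]<40: continue
            p=P[l==i]; r=cv2.minAreaRect((p[:,:2]*1000).astype(np.float32))
            print(n,c,st[i,4],np.round(ce[i]),"z",np.round(np.percentile(p[:,2],[5,50,97]),3),np.round(r[0],1),np.round(r[1],1),round(r[2],1))
E
```

```text
[[-0.0004 -0.9276  0.3735]
 [-0.0007  0.3735  0.9276]
 [-1.      0.0001 -0.0008]]
scene red 43 [203. 131.] z [0.04  0.043 0.046] [ 524.  -378.1] [71.8 12.2] 1.6
scene red 317 [211. 144.] z [0.009 0.029 0.045] [ 527.3 -335.3] [18.6 73.1] 87.0
scene red 1603 [256. 276.] z [0.005 0.008 0.018] [662.9 101. ] [ 89.7 109.6] 84.1
scene red2 50 [246. 261.] z [0.015 0.017 0.022] [659.3  56.8] [  6.4 106.8] 85.5
scene green 1191 [221. 220.] z [0.005 0.008 0.018] [643.6 -82.1] [ 91.7 108.1] 84.0
scene turq 436 [327. 194.] z [0.009 0.049 0.077] [368. -22.] [120.4  42.5] 51.4
scene turq 474 [364. 215.] z [0.01  0.05  0.077] [340.5  87.9] [109.1  43.7] 47.9
scene turq 40 [228. 232.] z [0.014 0.018 0.021] [649.  -38.5] [  7.1 101.7] 84.2
scene turq 594 [328. 305.] z [0.014 0.053 0.077] [575.6 247.3] [74.8 44.8] 40.9
scene blue 1401 [237. 246.] z [0.005 0.008 0.018] [653.5   7.9] [ 92.6 109.4] 84.7
scene orange 528 [396. 246.] z [0.01  0.05  0.076] [347.9 200.6] [101.4  44.9] 53.8
scene yellow 113 [319. 214.] z [-0.002  0.071  0.077] [445.1  45.2] [102.4  25.2] 49.5
scene yellow 61 [317. 234.] z [0. 
[... 155 characters left out ...]
 [0.006 0.009 0.018] [660.5 104.6] [ 86.6 107.8] 84.1
side green 889 [334. 238.] z [0.006 0.009 0.012] [641.7 -80.2] [ 79.9 106.2] 83.4
side turq 104 [286. 148.] z [0.052 0.057 0.079] [581.2 247.1] [30.6 41.3] 80.2
side turq 159 [212. 190.] z [0.052 0.058 0.078] [357.  100.2] [43.2 34.8] 11.5
side turq 191 [227. 215.] z [0.052 0.058 0.079] [386.8  -5.4] [43.3 35.1] 8.7
side blue 836 [329. 213.] z [0.006 0.009 0.019] [650.3   7.4] [ 89.8 107.9] 83.4
side yellow 217 [247. 163.] z [0.    0.043 0.046] [466.5 248.2] [116.7  57.7] 86.1
side yellow 88 [255. 189.] z [-0.001  0.072  0.08 ] [468.9 116.2] [120.1  28.3] 81.8
side yellow 43 [256. 208.] z [0.016 0.02  0.024] [463.2  52.9] [19.2 45.5] 84.2
```

```bash
cat >> h.py <<'E'
def plan(x,y,z,yaw):
    "tool down, jaw axis at yaw deg (mod 180, nearest)"
    s=manip.get_state(); M=rot(s["ee_rot"])
    cur=np.degrees(np.arctan2(M.as_matrix()[1,2],M.as_matrix()[0,2]))
    while yaw-cur>90: yaw-=180
    while yaw-cur<-90: yaw+=180
    a=np.radians(yaw); zt=np.array([np.cos(a),np.sin(a),0]); xt=np.array([0,0,-1.]); T=R.from_matrix(np.stack([xt,np.cross(zt,xt),zt],1))
    sh=M.inv().apply(np.array([x,y,z])-s["position"])*100
    print("t",round(s["clock"],2),"pos",np.round(s["position"],4),"yaw",round(cur,1),"w",round(s["width"],4),"F",np.round(s["contact_force"],1))
    print(" row:",np.round(sh,2),np.round((M.inv()*T).as_rotvec(degrees=True),2))
E
python3 -c "
from h import *
plan(.467,.072,.2,45)"
```

```text
t 0.35 pos [0.2147 0.5333 0.2311] yaw 68.1 w 0.0857 F [-0.   0.4  0.1]
 row: [  3.12 -40.63 -33.37] [ 2.307e+01 -2.000e-02  0.000e+00]
```

```bash
python3 -m crank '[[3,-40.6,-33.4,23,0,0,8.5],[3,-40.6,-33.4,23,0,0,8.5],[3,-40.6,-33.4,23,0,0,8.5],[3,-40.6,-33.4,23,0,0,8.5],[3,-40.6,-33.4,23,0,0,8.5]]' 40; python3 -c "
from h import *
plan(.467,.072,.2,45)"
```

```text
clock: 0.98
position: [0.365, 0.2579, 0.2137]
ee_rot: [0.654, -0.271, 0.653, 0.271]
contact_force: [1.2, 0.5, 0.7]
width: 0.0847
t 0.97 pos [0.365  0.2579 0.2137] yaw 45.1 w 0.0847 F [1.2 0.5 0.7]
 row: [  1.37 -20.35  -5.97] [0.1  0.07 0.03]
```

```bash
python3 -m crank '[[1.4,-20.4,-6,0,0,0,8.5],[1.4,-20.4,-6,0,0,0,8.5],[1.4,-20.4,-6,0,0,0,8.5],[1.4,-20.4,-6,0,0,0,8.5],[1.4,-20.4,-6,0,0,0,8.5]]'; python3 - <<'E'
from h import *
plan(.467,.072,.2,45)
d=eyes.get_image("wrist"); show(d,"w1.png"); print(d["eye"])
P=cloud(d); hsv=cv2.cvtColor(d["color"],cv2.COLOR_BGR2HSV)
m=(cv2.inRange(hsv,(18,120,100),(35,255,255))>0)&(P[...,2]>.06)&(P[...,2]<.09)
p=P[m]; print(m.sum(), np.median(p,0) if len(p) else 0, np.mean(p,0),cv2.minAreaRect((p[:,:2]*1000).astype(np.float32)))
E
```

```text
clock: 1.6
position: [0.4671, 0.0714, 0.1993]
ee_rot: [0.654, -0.27, 0.654, 0.27]
contact_force: [0.3, 0.5, 1.0]
width: 0.0851
t 1.6 pos [0.4671 0.0714 0.1993] yaw 44.9 w 0.0851 F [0.3 0.5 1. ]
 row: [-0.07  0.04  0.03] [-0.14 -0.   -0.  ]
[0.41798271 0.11965    0.34150958]
760 [0.46292749 0.07345039 0.07510796] [0.46314119 0.07324607 0.07409872] ((464.090576171875, 72.37071228027344), (26.540233612060547, 24.828432083129883), 66.62384796142578)
```

View pics/w1.png

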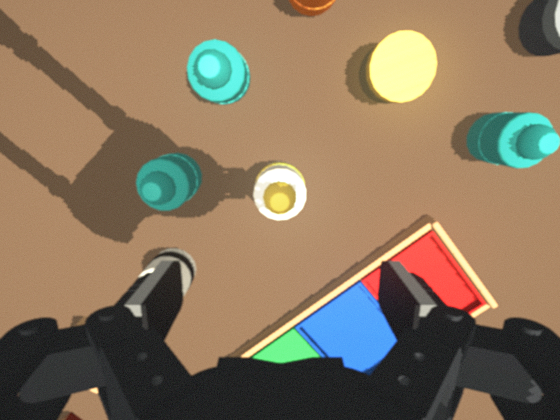

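Glue is centred between the fingers at (280,197) in the wrist view, around (0.465, 0.0725). Clear of neighbours, so I'll descend.

```bash
python3 -c "
from h import *
plan(.465,.0725,.017,45)"
python3 -m crank '[[6,0.2,0,0,0,0,8.5],[12,0.2,0,0,0,0,8.5],[16,0.2,0,0,0,0,8.5],[18.2,0.2,0,0,0,0,8.5],[18.2,0.2,0,0,0,0,8.5]]'; python3 - <<'E'
from h import *
plan(.465,.0725,.017,45)
d=eyes.get_image("wrist"); show(d,"w2.png")
E
```

```text
t 1.65 pos [0.4662 0.0727 0.1993] yaw 44.9 w 0.0851 F [-0.3 -0.6  0.8]
 row: [18.23  0.06 -0.1 ] [-0.05 -0.   -0.06]
clock: 2.28
position: [0.4628, 0.0757, 0.0163]
ee_rot: [0.652, -0.271, 0.654, 0.272]
contact_force: [0.6, -0.0, -0.1]
width: 0.0849
t 2.27 pos [0.4628 0.0757 0.0163] yaw 45.2 w 0.0849 F [ 0.6 -0.  -0.1]
 row: [-0.07 -0.38 -0.07] [ 0.17 -0.16 -0.19]
```

View pics/w2.png

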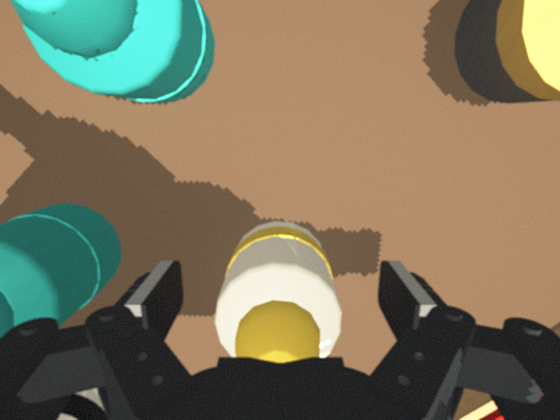

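Bottle centred between the pads at (279,300). I'll trim y slightly and close.

```bash
python3 -m crank '[[0,-0.2,0,0,0,0,8.5],[0,-0.2,0,0,0,0,6],[0,-0.2,0,0,0,0,4],[0,-0.2,0,0,0,0,4],[0,-0.2,0,0,0,0,4]]' 40;python3 -m crank '[[0,0,0,0,0,0,4],[0,0,0,0,0,0,4],[0,0,0,0,0,0,4]]'; python3 -m crank '[[-4,0,0,0,0,0,4],[-8,0,0,0,0,0,4],[-8,0,0,0,0,0,4]]';  python3 - <<'E'
from h import *
for i in range(4):
    plan(.652,.010,.12,45); d=eyes.get_image("side")
d=eyes.get_image("scene"); show(d,"s3.png",(200,100,440,300),2.5)
d=eyes.get_image("wrist"); show(d,"w3.png")
E
```

```text
clock: 2.95
position: [0.4667, 0.073, 0.0185]
ee_rot: [0.654, -0.271, 0.653, 0.271]
contact_force: [-0.7, -0.1, 5.4]
width: 0.047
clock: 3.32
position: [0.4667, 0.073, 0.0185]
ee_rot: [0.654, -0.271, 0.653, 0.271]
contact_force: [-0.6, 0.3, 6.2]
width: 0.0472
clock: 3.7
position: [0.4688, 0.073, 0.1004]
ee_rot: [0.656, -0.272, 0.651, 0.27]
contact_force: [0.5, -0.2, -1.5]
width: 0.0471
t 3.7 pos [0.4688 0.073  0.1004] yaw 45.1 w 0.0471 F [ 0.5 -0.2 -1.5]
 row: [ -1.82 -17.43   8.5 ] [0.06 0.31 0.29]
t 3.75 pos [0.4671 0.073  0.0987] yaw 45.1 w 0.0471 F [-0.1  0.2 -1.3]
 row: [ -2.07 -17.54   8.61] [0.06 0.14 0.13]
t 3.8 pos [0.4659 0.0729 0.0975] yaw 45.1 w 0.0473 F [ 0.3  0.5 -1.6]
 row: [ -2.24 -17.62   8.69] [0.06 0.01 0.01]
t 3.85 pos [0.4653 0.0729 0.0968] yaw 45.1 w 0.047 F [-0.7 -0.4 -1.3]
 row: [ -2.35 -17.66   8.73] [ 0.06 -0.07 -0.07]
```

View pics/s3.png

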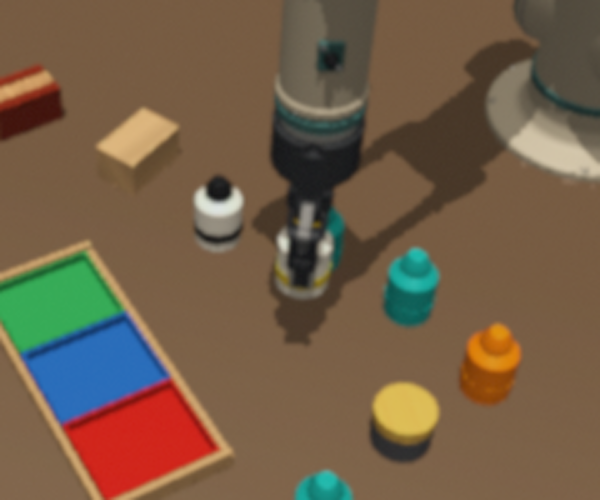

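View pics/w3.png

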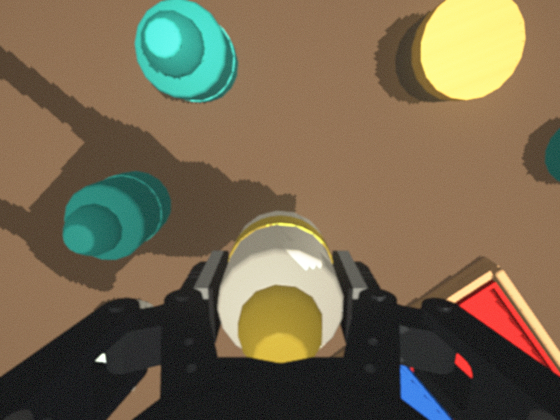

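Glue is held upright, width 47 mm. Moving over the blue tray.

```bash
python3 -m crank '[[-1,-3.5,1.7,0,0,0,4],[-1,-7,3.5,0,0,0,4],[-1,-10.6,5.2,0,0,0,4],[-1,-14.1,7,0,0,0,4],[-1,-17.7,8.7,0,0,0,4]]';python3 -m crank '[[0,0,0,0,0,0,4],[0,0,0,0,0,0,4],[0,0,0,0,0,0,4]]';  python3 - <<'E'
from h import *
plan(.652,.010,.0265,45)
d=eyes.get_image("wrist"); show(d,"w4.png"); d2=eyes.get_image("scene"); show(d2,"s4.png",(150,130,350,330),3)
for n,d in(("w",d),("s",d2)):
  P=cloud(d);hsv=cv2.cvtColor(d["color"],cv2.COLOR_BGR2HSV)
  roi=(P[...,0]>.5)&(P[...,0]<.8)&(abs(P[...,1])<.25)&(P[...,2]<.03)
  for c,lo,hi in[("red",(0,180,60),(6,255,255)),("green",(50,130,40),(78,255,255)),("blue",(100,130,40),(125,255,255))]:
    p=P[(cv2.inRange(hsv,lo,hi)>0)&roi]
    r=cv2.minAreaRect((p[:,:2]*1000).astype(np.float32)); print(n,c,len(p),np.round(r[0],1),np.round(r[1],1),round(r[2],1),np.median(p[:,2]))
E
```

```text
clock: 4.62
position: [0.6536, 0.0093, 0.1059]
ee_rot: [0.652, -0.27, 0.654, 0.271]
contact_force: [0.2, -0.0, -1.1]
width: 0.0468
clock: 5.0
position: [0.6516, 0.0101, 0.107]
ee_rot: [0.652, -0.271, 0.654, 0.272]
contact_force: [-0.1, 0.3, -0.7]
width: 0.0471
t 5.0 pos [0.6516 0.0101 0.107 ] yaw 45.1 w 0.0471 F [-0.1  0.3 -0.7]
 row: [ 8.05 -0.05  0.03] [ 0.09 -0.07 -0.1 ]
w red 2666 [681.5 125.1] [ 69.5 137.1] 46.9 0.010851619043709002
w green 6918 [640.9 -83.1] [ 91.1 108.6] 83.7 0.00868606787538917
w blue 8945 [650.4   6.2] [ 90.1 110.3] 85.3 0.008682727812233976
s red 1602 [662.8 100.7] [ 88.4 109.4] 83.6 0.007994146316264883
s green 640 [645.1 -83. ] [ 89.2 105.6] 84.7 0.008244433682570385
s blue 1325 [653.    6.7] [ 93.3 109. ] 84.2 0.008021444840468295
```

View pics/w4.png

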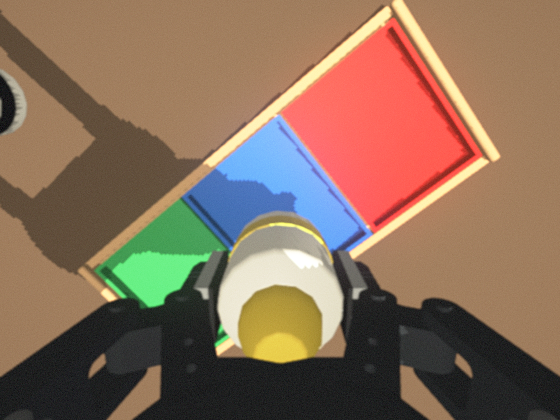

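View pics/s4.png

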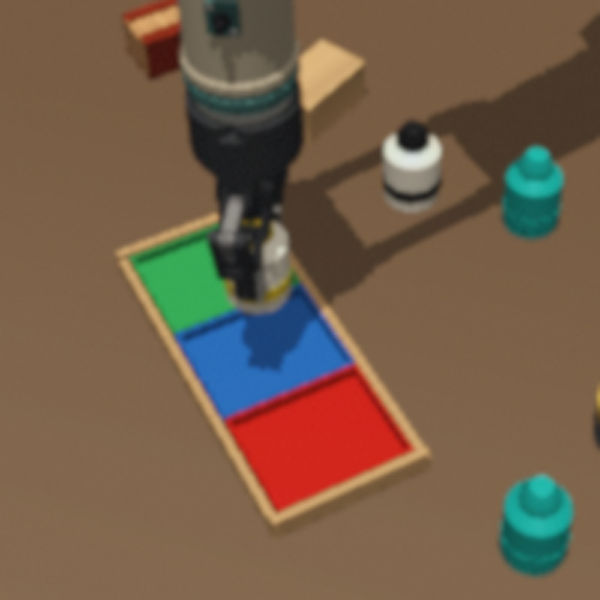

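Blue tray centre comes out at about (0.652, 0.0085). Lowering.

```bash
python3 -m crank '[[3.5,-0.1,-0.1,0,0,0,4],[6.5,-0.1,-0.1,0,0,0,4],[7.5,-0.1,-0.1,0,0,0,4],[7.8,-0.1,-0.1,0,0,0,4],[7.8,-0.1,-0.1,0,0,0,4]]'; python3 -m crank '[[0,0,0,0,0,0,4],[0.1,0,0,0,0,0,4],[0.1,0,0,0,0,0,4]]'; python3 -c "
from h import *
plan(.652,.0085,.0265,45)"
```

```text
clock: 5.72
position: [0.6538, 0.0082, 0.0306]
ee_rot: [0.654, -0.271, 0.653, 0.271]
contact_force: [-0.7, -0.5, -0.5]
width: 0.0472
clock: 6.1
position: [0.6532, 0.0082, 0.0288]
ee_rot: [0.653, -0.271, 0.653, 0.271]
contact_force: [-0.2, 0.4, -0.9]
width: 0.047
t 6.1 pos [0.6532 0.0082 0.0288] yaw 45.1 w 0.047 F [-0.2  0.4 -0.9]
 row: [ 0.23  0.11 -0.06] [0.07 0.02 0.02]
```

```bash
python3 -m crank '[[0.1,0,0,0,0,0,4],[0.2,0,0,0,0,0,4],[0.2,0,0,0,0,0,4]]'; python3 -c "
from h import *
d=eyes.get_image('side'); show(d,'sd5.png',(270,150,390,270),5)"
```

```text
clock: 6.48
position: [0.6532, 0.0082, 0.0275]
ee_rot: [0.653, -0.271, 0.653, 0.271]
contact_force: [-1.5, -0.1, 4.1]
width: 0.0471
```

View pics/sd5.png

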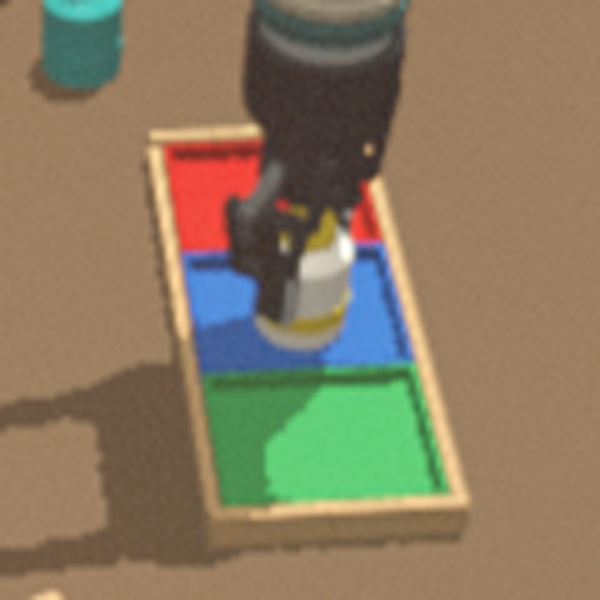

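It's in contact (4 N) and looks centred in the blue tray. Releasing.

```bash
python3 -m crank '[[0,0,0,0,0,0,5.2],[0,0,0,0,0,0,6],[0,0,0,0,0,0,6.4],[0,0,0,0,0,0,6.4]]'; python3 -m crank '[[-3,0,0,0,0,0,6.4],[-7,0,0,0,0,0,6.4],[-12,0,0,0,0,0,8],[-17,0,0,0,0,0,8.5],[-17,0,0,0,0,0,8.5]]'; python3 - <<'E'
from h import *
plan(.524,-.357,.2,88)
for n in("wrist","side","scene"):
    d=eyes.get_image(n); 
    if n!="scene": show(d,n+"6.png",None if n=="wrist" else (270,150,390,270), 1 if n=="wrist" else 5)
    P=cloud(d);hsv=cv2.cvtColor(d["color"],cv2.COLOR_BGR2HSV)
    m=(cv2.inRange(hsv,(18,120,90),(35,255,255))>0)&(P[...,2]>.075)&(P[...,2]<.1)&(P[...,0]>.58)
    p=P[m]; print(n,len(p), np.mean(p,0),cv2.minAreaRect((p[:,:2]*1000).astype(np.float32)) if len(p) else 0)
E
```

```text
clock: 7.02
position: [0.653, 0.0082, 0.0263]
ee_rot: [0.653, -0.271, 0.653, 0.271]
contact_force: [-0.4, -0.2, -0.2]
width: 0.0639
clock: 7.65
position: [0.6559, 0.0079, 0.2018]
ee_rot: [0.656, -0.273, 0.65, 0.269]
contact_force: [0.2, -0.0, -0.4]
width: 0.0847
t 7.65 pos [0.6559 0.0079 0.2018] yaw 45.1 w 0.0847 F [ 0.2 -0.  -0.4]
 row: [  0.08 -16.43 -35.15] [-42.93   0.2    0.58]
wrist 706 [0.65053044 0.00891647 0.08378682] ((651.5714721679688, 7.84128475189209), (24.88174819946289, 24.34795379638672), 73.62480163574219)
side 72 [0.6514232  0.00155194 0.08253599] ((652.3328247070312, 2.344120979309082), (21.846881866455078, 23.312902450561523), 77.41011047363281)
scene 92 [0.6575116  0.01266486 0.0818606 ] ((657.5333862304688, 11.932600021362305), (20.747604370117188, 22.690711975097656), 61.36247253417969)
```

View pics/wrist6.png

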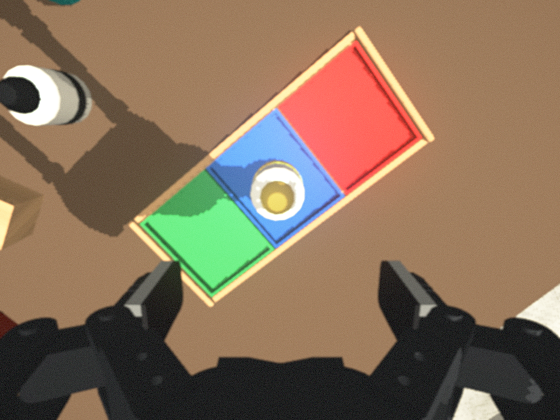

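View pics/side6.png

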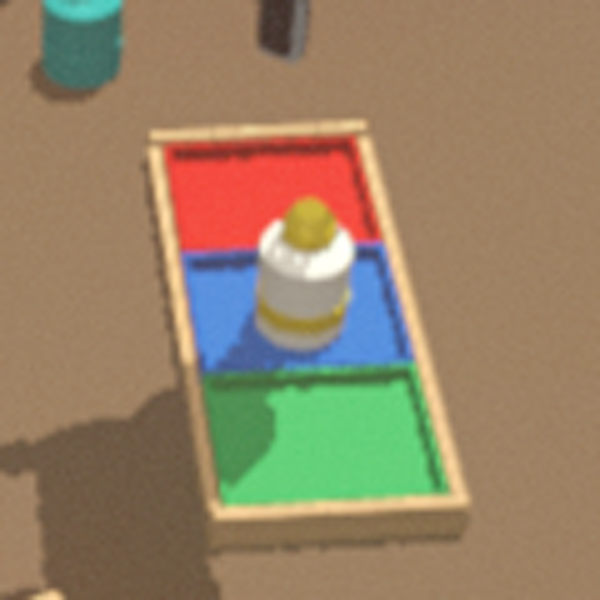

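Glue stands upright and centred in blue. I'll measure the trays in this clear wrist view, then move to the sander (the red-wrapped block confirmed in the earlier crop).

```bash
python3 - <<'E'
from h import *
d=eyes.get_image("wrist");P=cloud(d);hsv=cv2.cvtColor(d["color"],cv2.COLOR_BGR2HSV)
roi=(P[...,0]>.5)&(P[...,0]<.8)&(abs(P[...,1])<.25)&(P[...,2]<.03)
for c,lo,hi in[("red",(0,150,60),(7,255,255)),("green",(50,130,40),(78,255,255)),("blue",(100,130,40),(125,255,255))]:
    p=P[(cv2.inRange(hsv,lo,hi)>0)&roi]
    r=cv2.minAreaRect((p[:,:2]*1000).astype(np.float32)); print(c,len(p),np.round(r[0],1),np.round(r[1],1),round(r[2],1))
plan(.524,-.357,.2,88)
E
python3 -m crank '[[0.1,-16.5,-35,-43,0,0,8.5],[0.1,-16.5,-35,-43,0,0,8.5],[0.1,-16.5,-35,-43,0,0,8.5],[0.1,-16.5,-35,-43,0,0,8.5],[0.1,-16.5,-35,-43,0,0,8.5]]'
python3 -c "
from h import *
plan(.524,-.357,.2,88)"
```

```text
red 9936 [660.7 101.3] [ 92.6 113. ] 84.1
green 7888 [641.  -82.6] [ 90.5 108.4] 83.7
blue 3857 [650.3   6. ] [ 89.8 108.8] 84.6
t 7.85 pos [0.652  0.0083 0.1948] yaw 45.1 w 0.085 F [ 0.3  0.6 -0.7]
 row: [ -0.49 -16.74 -34.9 ] [-42.93  -0.05  -0.18]
clock: 8.48
position: [0.5501, -0.277, 0.1937]
ee_rot: [0.508, -0.491, 0.508, 0.493]
contact_force: [0.6, -0.4, 1.1]
width: 0.0853
t 8.47 pos [ 0.5501 -0.277   0.1937] yaw 88.2 w 0.0853 F [ 0.6 -0.4  1.1]
 row: [-0.64  2.36 -8.07] [ 0.2   0.12 -0.16]
```

```bash
python3 -m crank '[[-0.6,1.2,-4,0,0,0,8.5],[-0.6,2.4,-8,0,0,0,8.5],[-0.6,2.4,-8,0,0,0,8.5],[-0.6,2.4,-8,0,0,0,8.5]]'
python3 - <<'E'
from h import *
d=eyes.get_image("wrist");show(d,"w7.png");P=cloud(d)
m=(P[...,2]>.038)&(P[...,2]<.05)&(P[...,0]>.45)&(P[...,0]<.6)&(P[...,1]<-.28)
k,l,st,ce=cv2.connectedComponentsWithStats(m.astype(np.uint8)); i=1+st[1:,4].argmax()
p=P[l==i]; r=cv2.minAreaRect((p[:,:2]*1000).astype(np.float32)); print(len(p),ce[i],np.round(r[0],1),np.round(r[1],1),round(r[2],1),np.median(p,0))
plan(r[0][0]/1000,r[0][1]/1000,.010,88)
E
```

```text
clock: 8.98
position: [0.5244, -0.3543, 0.2001]
ee_rot: [0.509, -0.49, 0.508, 0.493]
contact_force: [0.2, 0.3, -0.1]
width: 0.0853
4566 [276.08366185 190.5       ] [ 523.4 -357.4] [50.2 80.6] 87.6 [ 0.52061363 -0.35732959  0.04297491]
t 9.03 pos [ 0.5247 -0.3539  0.2005] yaw 88.1 w 0.0846 F [0.8 0.  0.5]
 row: [19.05  0.1  -0.4 ] [ 0.1   0.13 -0.09]
```

View pics/w7.png

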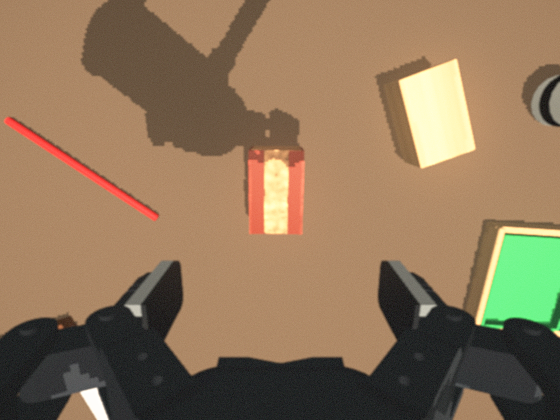

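Wrist view shows the sander at (276,190), cork strip up between red folds, so paper down. Descending.

```bash
python3 -m crank '[[6,0.1,-0.4,0,0,0,8.5],[12,0.1,-0.4,0,0,0,8.5],[17,0.1,-0.4,0,0,0,8.5],[19.2,0.1,-0.4,0.4,0,0,8.5],[19.2,0.1,-0.4,0.4,0,0,8.5]]'
python3 -m crank '[[0,0,0,0,0,0,8.5],[0,0,0,0,0,0,6],[0,0,0,0,0,0,4],[0,0,0,0,0,0,4],[0,0,0,0,0,0,4]]'
python3 -c "
from h import *
plan(.5234,-.3574,.008,87.6)"
```

```text
clock: 9.65
position: [0.5229, -0.3565, 0.0074]
ee_rot: [0.51, -0.488, 0.51, 0.492]
contact_force: [-0.5, -0.0, -0.1]
width: 0.0849
clock: 10.28
position: [0.5244, -0.3595, 0.0111]
ee_rot: [0.51, -0.49, 0.51, 0.489]
contact_force: [-0.7, 0.5, 5.1]
width: 0.0495
t 10.28 pos [ 0.5244 -0.3595  0.0111] yaw 87.7 w 0.0495 F [-0.7  0.5  5.1]
 row: [0.31 0.11 0.21] [ 0.06 -0.06  0.11]
```

```bash
python3 -m crank '[[0,0,0,0,0,0,4],[-3,0,0,0,0,0,4],[-7,0,0,0,0,0,4],[-10,0,0,0,0,0,4],[-10,0,0,0,0,0,4]]'
python3 - <<'E'
from h import *
plan(.6610,.1020,.12,84)
d=eyes.get_image("wrist");show(d,"w8.png")
plan(.6610,.1020,.12,84)
E
```

```text
clock: 10.9
position: [0.525, -0.3604, 0.1122]
ee_rot: [0.51, -0.492, 0.51, 0.488]
contact_force: [-1.5, 0.2, -2.5]
width: 0.0494
t 10.9 pos [ 0.525  -0.3604  0.1122] yaw 87.7 w 0.0494 F [-1.5  0.2 -2.5]
 row: [ -0.89 -11.7   46.75] [ 3.66 -0.19  0.26]
t 10.95 pos [ 0.5239 -0.3593  0.1101] yaw 87.7 w 0.0495 F [ 0.1  1.7 -1.7]
 row: [ -1.01 -11.82  46.66] [ 3.66 -0.05  0.07]
```

View pics/w8.png

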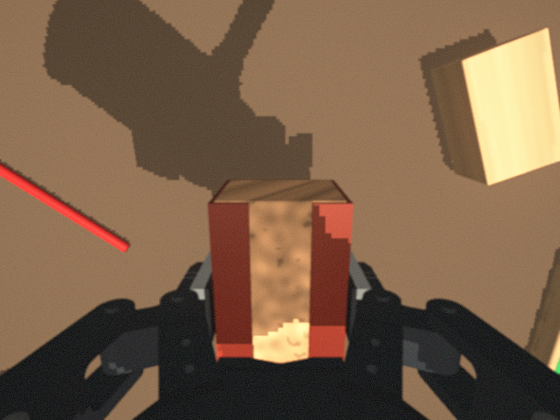

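Sander gripped squarely at 49.5 mm. I'll lift to 0.20 to clear the glue bottle, then cross over.

```bash
python3 -m crank '[[-5,0,0,0,0,0,4],[-9,0,0,0,0,0,4],[-9,-1,5,0,0,0,4],[-9,-2.4,10,1,0,0,4],[-9,-3.6,15,2,0,0,4]]'
python3 -c "
from h import *
plan(.6620,.1015,.2,84)"
```

```text
clock: 11.58
position: [0.5651, -0.209, 0.1972]
ee_rot: [0.518, -0.479, 0.519, 0.482]
contact_force: [1.1, -0.2, -1.6]
width: 0.0497
t 11.57 pos [ 0.5651 -0.209   0.1972] yaw 85.6 w 0.0497 F [ 1.1 -0.2 -1.6]
 row: [-0.25 -7.27 31.71] [ 1.58  0.1  -0.21]
```

```bash
python3 -m crank '[[0,-1.2,6,1.6,0,0,4],[0,-2.4,12,1.6,0,0,4],[0,-4,18,1.6,0,0,4],[0,-5.6,24,1.6,0,0,4],[0,-6.8,29,1.6,0,0,4]]'
python3 -m crank '[[0,-0.4,2.5,0,0,0,4],[0,-0.4,2.5,0,0,0,4],[0,-0.4,2.5,0,0,0,4]]'
python3 - <<'E'
from h import *
d=eyes.get_image("wrist");show(d,"w9.png")
d=eyes.get_image("wrist");P=cloud(d);hsv=cv2.cvtColor(d["color"],cv2.COLOR_BGR2HSV)
roi=(P[...,0]>.5)&(P[...,0]<.8)&(abs(P[...,1])<.25)&(P[...,2]<.03)
for c,lo,hi in[("red",(0,150,60),(7,255,255)),("green",(50,130,40),(78,255,255)),("blue",(100,130,40),(125,255,255))]:
    p=P[(cv2.inRange(hsv,lo,hi)>0)&roi]
    r=cv2.minAreaRect((p[:,:2]*1000).astype(np.float32)); print(c,len(p),np.round(r[0],1),np.round(r[1],1),round(r[2],1))
m=(P[...,2]>.21)&(P[...,2]<.26)&(np.mgrid[0:420,0:560][1]>190)&(np.mgrid[0:420,0:560][1]<370)&(hsv[...,1]>100)
p=P[m]; print(len(p), np.mean(p,0), p.min(0),p.max(0)) if len(p) else 0
plan(.662,.1015,.0205,84)
E
```

```text
clock: 12.2
position: [0.6549, 0.0757, 0.1969]
ee_rot: [0.524, -0.473, 0.526, 0.475]
contact_force: [1.2, -0.3, -1.4]
width: 0.0497
clock: 12.58
position: [0.6614, 0.0963, 0.1987]
ee_rot: [0.524, -0.473, 0.526, 0.473]
contact_force: [-0.2, -0.2, -1.4]
width: 0.0494
red 3755 [629.7 103.6] [94.1 49.9] 83.7
green 7604 [640.4 -82.7] [ 91.1 107.8] 83.8
blue 4659 [650.3   7.2] [ 92.  108.6] 84.2
21495 [0.6462967  0.09770954 0.23027871] [0.61805502 0.06899664 0.2100194 ] [0.68759711 0.12523243 0.23562366]
t 12.68 pos [0.6617 0.096  0.1995] yaw 84.0 w 0.0494 F [ 0.2  0.3 -2. ]
 row: [17.89  0.02  0.57] [-0.04 -0.05 -0.04]
```

View pics/w9.png

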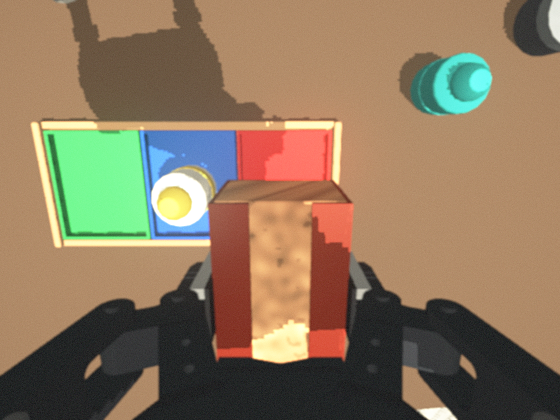

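Aligned with the tray. Lowering.

```bash
python3 -m crank '[[5,0,0.5,0,0,0,4],[10,0,0.5,0,0,0,4],[14,0,0.5,0,0,0,4],[16.5,0,0.5,0,0,0,4],[17.3,0,0.5,0,0,0,4]]'
python3 -m crank '[[0,0,0,0,0,0,4],[0,0,0,0,0,0,4],[0.2,0,0,0,0,0,4],[0.2,0,0,0,0,0,4]]'
python3 -c "
from h import *
plan(.662,.1015,.0205,84)"
```

```text
clock: 13.3
position: [0.6613, 0.1012, 0.0251]
ee_rot: [0.525, -0.472, 0.527, 0.474]
contact_force: [-0.7, -0.3, -1.2]
width: 0.0496
clock: 13.8
position: [0.6629, 0.1028, 0.0253]
ee_rot: [0.525, -0.474, 0.525, 0.473]
contact_force: [0.5, 1.8, -1.4]
width: 0.0496
t 13.8 pos [0.6629 0.1028 0.0253] yaw 84.1 w 0.0496 F [ 0.5  1.8 -1.4]
 row: [ 0.48  0.07 -0.14] [0.07 0.01 0.05]
```

```bash
python3 -m crank '[[0.3,0.1,-0.1,0,0,0,4],[0.4,0.1,-0.1,0,0,0,4],[0.4,0.1,-0.1,0,0,0,4]]'
python3 -c "
from h import *
plan(.662,.1015,.0205,84)"
```

```text
clock: 14.18
position: [0.6614, 0.1019, 0.0205]
ee_rot: [0.525, -0.473, 0.525, 0.474]
contact_force: [0.9, 1.1, -2.3]
width: 0.0498
t 14.18 pos [0.6614 0.1019 0.0205] yaw 84.1 w 0.0498 F [ 0.9  1.1 -2.3]
 row: [-0.   -0.07 -0.03] [ 0.07 -0.   -0.02]
```

```bash
python3 -m crank '[[0.1,0,0,0,0,0,4],[0.2,0,0,0,0,0,4],[0.2,0,0,0,0,0,4]]'; python3 -m crank '[[0,0,0,0,0,0,4],[0,0,0,0,0,0,4]]'
```

```text
clock: 14.55
position: [0.6616, 0.1019, 0.0201]
ee_rot: [0.525, -0.474, 0.525, 0.473]
contact_force: [-2.7, 0.3, 4.7]
width: 0.0495
clock: 14.8
position: [0.6616, 0.1019, 0.0201]
ee_rot: [0.525, -0.474, 0.525, 0.473]
contact_force: [-2.1, 0.8, 6.5]
width: 0.0494
```

On the floor (6 N). Releasing with a limited opening, then lifting.

```bash
python3 -m crank '[[0,0,0,0,0,0,5.3],[0,0,0,0,0,0,5.8],[0,0,0,0,0,0,6.2],[0,0,0,0,0,0,6.2]]'; python3 -m crank '[[-4,0,0,0,0,0,6.2],[-9,0,0,0,0,0,6.2],[-14,0,0,0,0,0,8],[-18,0,0,0,0,0,8.5],[-18,0,0,0,0,0,8.5]]'; python3 - <<'E'
from h import *
plan(.463,.22,.2,40)
d=eyes.get_image("wrist"); show(d,"w10.png"); d=eyes.get_image("wrist")
P=cloud(d);hsv=cv2.cvtColor(d["color"],cv2.COLOR_BGR2HSV)
roi=(P[...,0]>.55)&(P[...,0]<.8)&(abs(P[...,1])<.25)
for n,m in (("block",roi&(P[...,2]>.048)&(P[...,2]<.06)&(P[...,1]>.055)),("red",roi&(P[...,2]<.03)&(cv2.inRange(hsv,(0,150,60),(7,255,255))>0)),("cap",roi&(P[...,2]>.075)&(cv2.inRange(hsv,(18,120,90),(35,255,255))>0)),("blue",roi&(P[...,2]<.03)&(cv2.inRange(hsv,(100,130,40),(125,255,255))>0))):
    p=P[m];r=cv2.minAreaRect((p[:,:2]*1000).astype(np.float32)); print(n,len(p),np.round(r[0],1),np.round(r[1],1),round(r[2],1),np.median(p[:,2]))
E
```

```text
clock: 15.3
position: [0.6615, 0.1019, 0.0185]
ee_rot: [0.525, -0.473, 0.525, 0.474]
contact_force: [0.8, 0.7, -0.0]
width: 0.062
clock: 15.92
position: [0.6638, 0.102, 0.2032]
ee_rot: [0.528, -0.475, 0.523, 0.472]
contact_force: [0.3, 0.6, 0.9]
width: 0.0847
t 15.93 pos [0.6638 0.102  0.2032] yaw 84.1 w 0.0847 F [0.3 0.6 0.9]
 row: [ 0.15 21.2   9.66] [44.07  0.27  0.44]
block 5840 [637.6 165.5] [ 91.8 211.7] 19.7 0.052139165078932626
red 4727 [661.  101.3] [ 92.2 112.5] 84.0 0.008930268727567747
cap 576 [650.7  10.1] [26.3 23.1] 37.3 0.08172680148901518
blue 5946 [651.6   7.1] [ 93.2 111.2] 83.4 0.008796704074460343
```

View pics/w10.png

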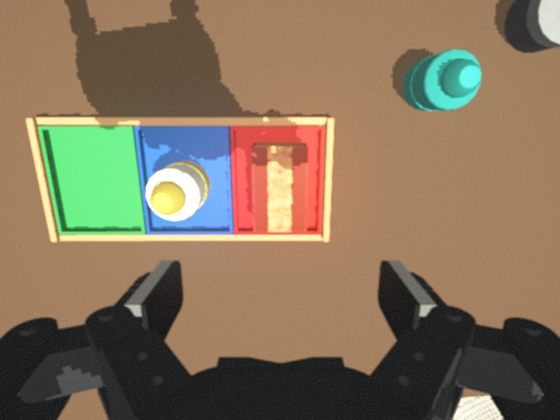

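The sander sits flat and lengthwise in red at (280,190). Next is the wax tin, the brass/golden lid and not the grey one.

```bash
python3 -m crank '[[0.2,5,2.3,10,0,0,8.5],[0.2,10,4.6,20,0,0,8.5],[0.2,16,7,30,0,0,8.5],[0.2,21.2,9.6,40,0,0,8.5],[0.2,21.2,9.6,44,0,0,8.5]]'
python3 -m crank '[[0,0,0,0,0,0,8.5],[0,0,0,0,0,0,8.5]]'
python3 - <<'E'
from h import *
d=eyes.get_image("wrist"); show(d,"w11.png"); d=eyes.get_image("wrist")
P=cloud(d);hsv=cv2.cvtColor(d["color"],cv2.COLOR_BGR2HSV)
m=(P[...,0]>.4)&(P[...,0]<.53)&(P[...,1]>.15)&(P[...,1]<.29)&(P[...,2]>.038)&(P[...,2]<.05)
p=P[m];r=cv2.minAreaRect((p[:,:2]*1000).astype(np.float32)); print(len(p),np.round(r[0],1),np.round(r[1],1),np.median(p[:,2]))
m=(P[...,2]>.055)&(P[...,2]<.1)&(P[...,0]<.6)
k,l,st,ce=cv2.connectedComponentsWithStats(m.astype(np.uint8))
for i in range(1,k):
    if st[i,4]>150: print("tall",ce[i],np.round(np.mean(P[l==i],0),3))
plan(r[0][0]/1000,r[0][1]/1000,.012,40)
E
```

```text
clock: 16.65
position: [0.4549, 0.2204, 0.1948]
ee_rot: [0.662, -0.242, 0.666, 0.243]
contact_force: [0.7, -0.8, -0.1]
width: 0.0852
clock: 16.9
position: [0.4606, 0.2189, 0.1957]
ee_rot: [0.664, -0.242, 0.665, 0.242]
contact_force: [-0.5, -0.3, -0.3]
width: 0.0849
2839 [462.5 220.9] [54.8 55.2] 0.043531633716352935
tall [187.83516484 118.92365529] [0.361 0.223 0.067]
tall [110.13453537 216.19764216] [0.358 0.114 0.067]
tall [408.92512479 250.03161398] [0.575 0.257 0.067]
tall [ 75.03163842 311.24519774] [0.382 0.014 0.066]
tall [ 86.88395062 405.15802469] [ 0.447 -0.071  0.068]
t 17.0 pos [0.461  0.2188 0.196 ] yaw 40.0 w 0.085 F [ 0.  -1.  -0.1]
 row: [18.4   0.05  0.27] [ 0.04 -0.06 -0.03]
```

View pics/w11.png

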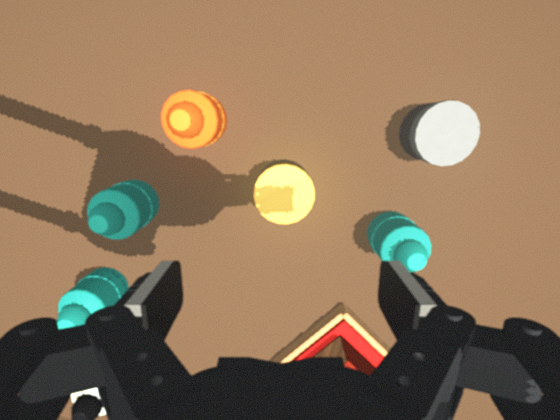

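Wax is at (285,193) with the golden lid, the grey-lidded tin is separate at (447,133), and there's room for the fingers. Descending.

```bash
python3 -m crank '[[6,0,0.2,0,0,0,8.5],[12,0,0.2,0,0,0,8.5],[16,0,0.2,0,0,0,8.5],[18.4,0,0.2,0,0,0,8.5],[18.4,0,0.2,0,0,0,8.5]]'
python3 -m crank '[[0,0,0,0,0,0,8.5],[0,0,0,0,0,0,7],[0,0,0,0,0,0,5],[0,0,0,0,0,0,5],[0,0,0,0,0,0,5]]'
python3 -c "
from h import *
plan(.4625,.2209,.012,40)"
```

```text
clock: 17.62
position: [0.461, 0.2196, 0.0108]
ee_rot: [0.663, -0.242, 0.666, 0.242]
contact_force: [0.4, 0.8, -0.6]
width: 0.0848
clock: 18.25
position: [0.463, 0.2208, 0.0141]
ee_rot: [0.665, -0.242, 0.663, 0.242]
contact_force: [-0.7, 0.2, 6.4]
width: 0.0541
t 18.25 pos [0.463  0.2208 0.0141] yaw 40.1 w 0.0541 F [-0.7  0.2  6.4]
 row: [ 0.21  0.04 -0.03] [0.08 0.14 0.06]
```

```bash
python3 -m crank '[[0,0,0,0,0,0,5],[-4,0,0,0,0,0,5],[-9,0,0,0,0,0,5],[-14,0,0,0,0,0,5],[-18,0,0,0,0,0,5]]'
python3 - <<'E'
from h import *
d=eyes.get_image("wrist");show(d,"w12.png")
plan(.643,-.0825,.2,40)
E
```

```text
clock: 18.88
position: [0.4621, 0.2206, 0.1951]
ee_rot: [0.665, -0.242, 0.664, 0.242]
contact_force: [0.6, 0.5, -2.0]
width: 0.0544
t 18.93 pos [0.465  0.2216 0.2002] yaw 40.1 w 0.0544 F [0.9 0.5 1.5]
 row: [  0.11 -34.73  -5.96] [0.08 0.62 0.25]
```

View pics/w12.png

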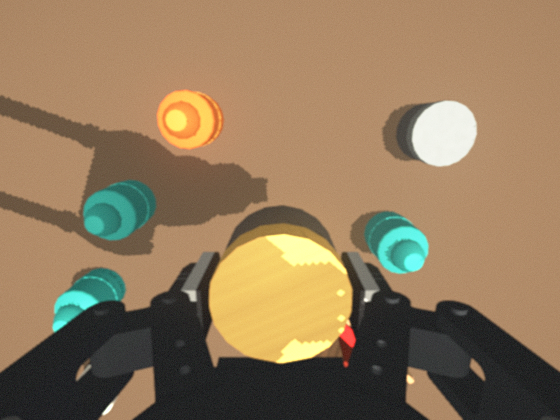

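Tin held. Moving to green.

```bash
python3 -m crank '[[0,-6,-1,0,0,0,5],[0,-12,-2,0,0,0,5],[0,-18,-3,0,0,0,5],[0,-24,-4,0,0,0,5],[0,-30,-5.2,0,0,0,5]]'
python3 -m crank '[[0,-4.6,-0.7,0,0,0,5],[0,-4.6,-0.7,0,0,0,5],[0,-4.6,-0.7,0,0,0,5],[0,-4.6,-0.7,0,0,0,5]]'
python3 - <<'E'
from h import *
d=eyes.get_image("wrist");show(d,"w13.png")
P=cloud(d);hsv=cv2.cvtColor(d["color"],cv2.COLOR_BGR2HSV)
p=P[(cv2.inRange(hsv,(50,130,40),(78,255,255))>0)&(P[...,2]<.03)]
r=cv2.minAreaRect((p[:,:2]*1000).astype(np.float32)); print(len(p),np.round(r[0],1),np.round(r[1],1),round(r[2],1))
plan(.642,-.082,.0235,40)
E
```

```text
clock: 19.55
position: [0.616, -0.0441, 0.1925]
ee_rot: [0.664, -0.242, 0.664, 0.242]
contact_force: [0.0, 0.8, -1.2]
width: 0.0547
clock: 20.05
position: [0.6388, -0.0808, 0.1927]
ee_rot: [0.664, -0.242, 0.664, 0.243]
contact_force: [0.1, -0.3, -1.4]
width: 0.0545
4468 [641.1 -83.2] [ 87.6 107.2] 84.1
t 20.1 pos [ 0.639  -0.0808  0.1929] yaw 40.2 w 0.0547 F [ 0.1  0.  -1.6]
 row: [16.94 -0.29  0.15] [ 0.16  0.   -0.03]
```

View pics/w13.png

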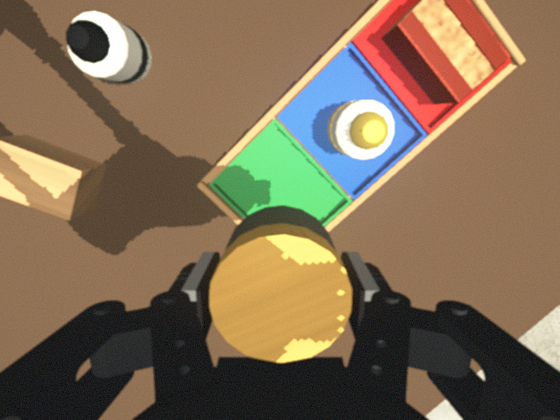

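```bash
python3 -m crank '[[5,-0.3,0.1,0,0,0,5],[10,-0.3,0.1,0,0,0,5],[14,-0.3,0.1,0,0,0,5],[16,-0.3,0.1,0,0,0,5],[16.5,-0.3,0.1,0,0,0,5]]'
python3 -m crank '[[0,0,0,0,0,0,5],[0,0,0,0,0,0,5],[0,0,0,0,0,0,5],[0.2,0,0,0,0,0,5],[0.2,0,0,0,0,0,5]]'
python3 -c "
from h import *
plan(.642,-.082,.0235,40)"
```

```text
clock: 20.72
position: [0.6411, -0.0826, 0.0264]
ee_rot: [0.663, -0.242, 0.665, 0.243]
contact_force: [-0.7, 0.1, -1.7]
width: 0.0545
clock: 21.35
position: [0.6423, -0.0839, 0.0257]
ee_rot: [0.664, -0.242, 0.664, 0.242]
contact_force: [-0.6, -0.2, -1.0]
width: 0.0549
t 21.35 pos [ 0.6423 -0.0839  0.0257] yaw 40.1 w 0.0549 F [-0.6 -0.2 -1. ]
 row: [0.22 0.16 0.1 ] [ 0.06 -0.   -0.01]
```

```bash
python3 -m crank '[[0.2,0.15,0.1,0,0,0,5],[0.3,0.15,0.1,0,0,0,5],[0.3,0.15,0.1,0,0,0,5]]'
python3 -m crank '[[0.05,0,0,0,0,0,5],[0.1,0,0,0,0,0,5],[0.1,0,0,0,0,0,5]]'
```

```text
clock: 21.72
position: [0.6421, -0.0818, 0.0232]
ee_rot: [0.664, -0.242, 0.664, 0.242]
contact_force: [-1.8, 1.1, 3.4]
width: 0.0545
clock: 22.1
position: [0.6421, -0.0818, 0.0231]
ee_rot: [0.665, -0.242, 0.664, 0.242]
contact_force: [-3.2, 1.4, 8.4]
width: 0.0551
```

On the floor. Releasing and lifting.

```bash
python3 -m crank '[[0,0,0,0,0,0,5.8],[0,0,0,0,0,0,6.3],[0,0,0,0,0,0,6.8],[0,0,0,0,0,0,6.8]]'; python3 -m crank '[[-4,0,0,0,0,0,6.8],[-9,0,0,0,0,0,6.8],[-14,0,0,0,0,0,8],[-18,0,0,0,0,0,8.5],[-22,0,0,0,0,0,8.5]]'; python3 -m crank '[[-2,10,0,0,0,0,8.5],[-2,10,0,0,0,0,8.5],[-2,10,0,0,0,0,8.5],[-2,10,0,0,0,0,8.5]]'
python3 - <<'E'
from h import *
for n in("wrist","side","scene"):
    d=eyes.get_image(n)
    d=eyes.get_image(n); show(d,n+"14.png",None if n=="wrist" else (270,150,390,270) if n=="side" else (170,110,410,350), {"wrist":1,"side":5,"scene":2.5}[n])
    P=cloud(d);hsv=cv2.cvtColor(d["color"],cv2.COLOR_BGR2HSV)
    roi=(P[...,0]>.55)&(P[...,0]<.74)&(abs(P[...,1])<.17)
    for nm,m in (("block",roi&(P[...,2]>.048)&(P[...,2]<.062)&(P[...,1]>.06)),("wax",roi&(P[...,2]>.048)&(P[...,2]<.062)&(P[...,1]<-.045)),("cap",roi&(P[...,2]>.077)&(P[...,2]<.1)&(cv2.inRange(hsv,(18,120,90),(35,255,255))>0)),
       ("red",roi&(P[...,2]<.03)&(cv2.inRange(hsv,(0,150,60),(7,255,255))>0)),("blue",roi&(P[...,2]<.03)&(cv2.inRange(hsv,(100,130,40),(125,255,255))>0)),("green",roi&(P[...,2]<.03)&(cv2.inRange(hsv,(50,130,40),(78,255,255))>0))):
        p=P[m]
        if len(p)<20: continue
        r=cv2.minAreaRect((p[:,:2]*1000).astype(np.float32)); print(n,nm,len(p),np.round(r[0],1),np.round(r[1],1),round(r[2],1),np.median(p[:,2]))
E
```

```text
clock: 22.6
position: [0.6422, -0.0821, 0.0215]
ee_rot: [0.664, -0.242, 0.664, 0.242]
contact_force: [-0.1, 0.4, -0.1]
width: 0.0679
clock: 23.22
position: [0.6421, -0.0821, 0.2432]
ee_rot: [0.664, -0.242, 0.664, 0.242]
contact_force: [1.2, 0.3, 0.3]
width: 0.0853
clock: 23.72
position: [0.5782, -0.0059, 0.2617]
ee_rot: [0.664, -0.243, 0.664, 0.242]
contact_force: [-0.6, 0.1, 0.1]
width: 0.0847
wrist block 3669 [660.8 102.4] [50.3 80.2] 83.9 0.051955896108470845
wrist wax 1688 [641.5 -81.7] [54.8 55.2] 36.6 0.0524706590563237
wrist cap 311 [650.6   8.4] [24.4 21.9] 61.5 0.08258415160085986
wrist red 3366 [661.1 101.4] [ 92.7 112.3] 84.1 0.009273083207365918
wrist blue 4051 [649.7   6.8] [ 90.1 109.1] 84.1 0.008799881773263574
wrist green 888 [640.2 -82.4] [ 89.2 108.6] 84.0 0.009760547179125695
side block 388 [660.1 100.9] [56.1 80. ] 85.0 0.05178754564178967
side wax 320 [640.2 -83. ] [53.5 56.5] 8.9 0.05250292926908651
side cap 65 [652.2   2.6] [23.8 23.1] 75.1 0.08385997254022914
side red 218 [661.1 101.6] [ 88.8 111.6] 83.2 0.010141015108308504
side blue 401 [650.6   9.2] [ 89.1 107.4] 84.1 0.00898476452422059
side green 89 [641.5 -80.6] [ 82.4 104.7] 83.5 0.00873773483879925
scene block 709 [662.8 103.7] [52.5 79.9] 84.4 0.051089427874985716
scene wax 335 [643.7 -79.6] [56.9 53.9] 61.3 0.05175701314023351
scene cap 85 [657.6  12.2] [21.8 22. ] 54.9 0.08322329051622157
scene red 684 [662.4 100.5] [ 90.1 110.1] 84.5 0.010481854755752251
scene blue 842 [653.    6.1] [ 90.4 108.6] 84.1 0.008167168548861958
scene green 586 [643.2 -82.7] [ 90.6 108.5] 84.3 0.008315147842950898
```

View pics/wrist14.png

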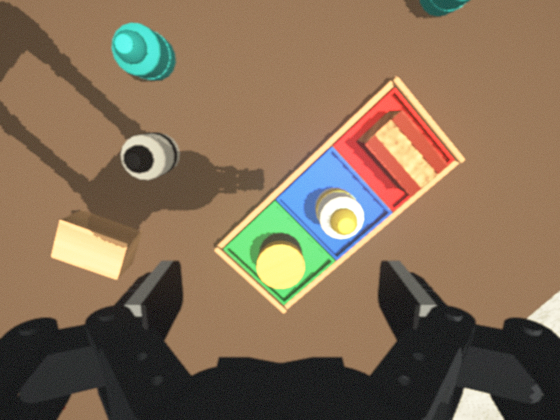

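View pics/side14.png

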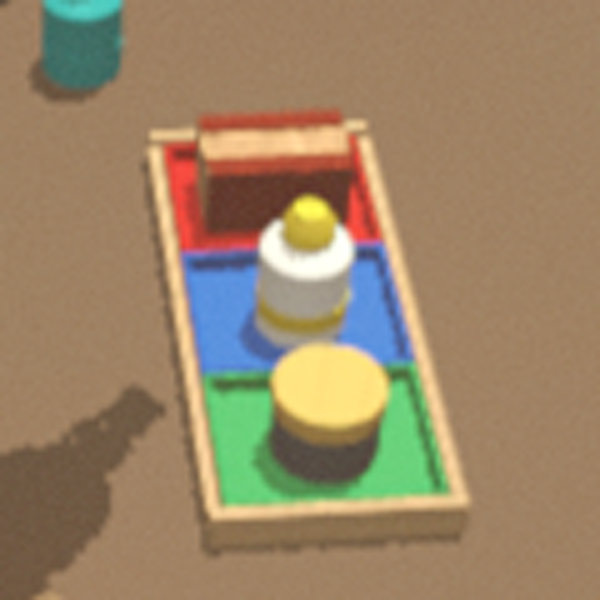

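View pics/scene14.png

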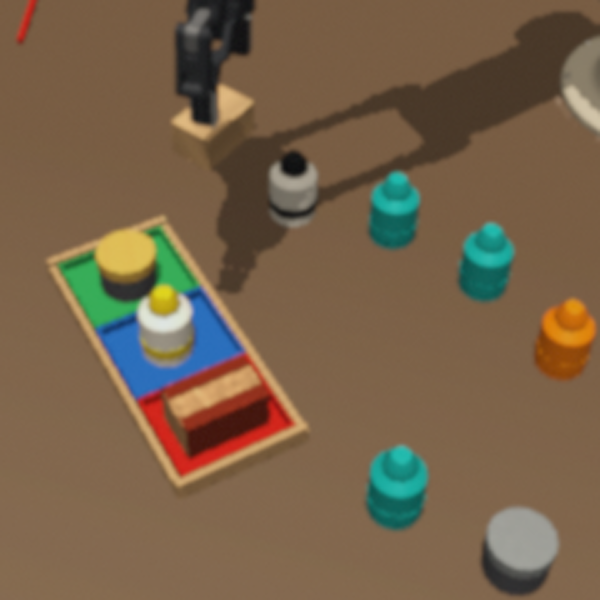

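All three views show every item within about 3 mm of its tray centre, and the look-alikes haven't moved. I'll let the arm settle and hand in.

```bash
python3 -m crank '[[0,0,0,0,0,0,8.5],[0,0,0,0,0,0,8.5],[0,0,0,0,0,0,8.5],[0,0,0,0,0,0,8.5]]'; python3 -c "
from rig import manip
print(manip.sign_off())"
```

```text
clock: 24.52
position: [0.5778, -0.0056, 0.2618]
ee_rot: [0.664, -0.242, 0.664, 0.242]
contact_force: [-0.4, 0.2, 0.3]
width: 0.085
the job is handed in; nothing more can be done
None
```

The caddy is packed and handed in at about 24.5 s. In the order asked, the glue bottle stands in blue, the sanding block lies flat in red with its paper side down and its length along the tray, and the wax tin stands in green.

- **Centring:** in the last check the block and tin were within about 3 mm of their tray centres in all three cameras, and the block's angle matched its tray to within 2 degrees.
- **Disagreement:** the side and scene cameras differed by about 10 mm on the glue cap's position, since each sees only one side of it. The wrist camera put the cap within about 2 mm of the blue centre, and the bottle looked upright and centred in every picture.
- **Forces:** the highest contact force reported was about 9 N, and none reported at the end of a move came near the limits.
- **Look-alikes:** the black-capped bottle, offcut and grey-lidded tin were not touched and looked unmoved in the final pictures.

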